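# Sort brushes and marker pens after the craft class

### The job

Tidy up after the craft class: lay both paint brushes in the blue tray and both marker pens in the white tray, each lying wholly inside its tray, whatever its colour. One brush and one pen have ended up under the rolls of the ribbon stand: take them out from beneath without knocking the stand, and leave the twine, the wire coil and the glue gun as they are.

Things in the scene. Friction and masses are not known exactly. Their poses are not given: they have to be found in the camera images.
- tray_blue: shallow open blue plastic tray, fixed to the table; outer 240 (its x) x 145 (its y) x 35 high, walls and floor 4 thick, so 232 x 137 inside; origin at the centre of its underside, z up
- tray_white: shallow open white plastic tray, fixed, same size and frame as the blue one
- ribbon_stand: fixed stand; six coloured ribbon rolls, 90 diameter, fill 250 of a rod (310 long) along its y, axis 190 above the table: rolls hang from 145 to 235 high, 45 either side of x = 0. Two wood posts 16 square, 200 tall at x = +55, y = +-148 on feet 8 high (x 15 to 75), with arms to the rod. Origin on the table under mid-rod; its -x side faces the robot and is open
- brush_red: loose flat paint brush, red handle, 180 long along its x (bristles to +x): handle 105 long, 20 wide, 12 thick (x from -90 to 15), then steel ferrule 28 wide, dark bristles 30 wide; 50 g; origin at mid-length on its underside, z up as it lies
- brush_red_tip (a point): centre of the bristle end of brush_red, at x = +90
- brush_red_butt (a point): centre of the rear end of brush_red, at x = -90
- brush_blue: loose flat paint brush, blue handle, 180 long along its x (bristles to +x): handle 105 long, 20 wide, 12 thick (x from -90 to 15), then steel ferrule 28 wide, dark bristles 30 wide; 50 g; origin at mid-length on its underside, z up as it lies
- brush_blue_tip (a point): centre of the bristle end of brush_blue, at x = +90
- brush_blue_butt (a point): centre of the rear end of brush_blue, at x = -90
- pen_blue: loose chunky square-bodied marker pen, white with blue cap and band, 150 long along its x (cap to +x), 18 wide, 18 thick; 40 g; origin at mid-length on its underside, z up as it lies
- pen_blue_tip (a point): centre of the cap end of pen_blue, at x = +75
- pen_blue_butt (a point): centre of the rear end of pen_blue, at x = -75
- pen_red: loose chunky square-bodied marker pen, white with red cap and band, 150 long along its x (cap to +x), 18 wide, 18 thick; 40 g; origin at mid-length on its underside, z up as it lies
- pen_red_tip (a point): centre of the cap end of pen_red, at x = +75
- pen_red_butt (a point): centre of the rear end of pen_red, at x = -75
- twine_cone: bystander: standing cone of jute twine, 104 diameter at the foot, 80 at the top, 169 tall, loose; origin at the centre of its underside
- wire_coil: bystander: coil of gold wire lying flat, 104 outer diameter, 45 tall, loose; origin at the centre of its underside
- glue_gun: bystander: dark hot-glue gun lying on its side, about 220 along its x (nozzle +x), grip reaching 100 to its -y, 36 tall, loose; origin under the middle of its barrel

How it is judged:
By the outcome, as a careful person would: the job done as asked, in the order asked, and still so for the second after the job is handed in, with the robot touching nothing.
It also fails if it takes over 72 s, if anything falls off the work surface, if the arm or the gripper's body presses on something with over 40 N, if the wrist force passes 120 N, or if a joint passes its speed limit or range.

### The arm

A 6-joint arm with a two-finger parallel gripper is mounted at the origin on the work surface. World frame = base frame: x ahead of the robot, y to its left, z up, the work surface at z = 0. Lengths are in m, angles in rad, forces in N, time in s.
With the tool pointing down it reaches from about 0.35 to 0.925 m from the base axis. Payload 6.4 kg.
Tool frame: the origin (TCP) lies between the finger pads; the fingertips stand 25 mm ahead of it and the grasp point (between the pads) lies 6 mm ahead of it (r.tcp_to_tips is the distance from the TCP to the fingertips, in m); z points along the fingers, y is the line along which they close (so a half turn about z gives the same grasp; the last joint's range is limited). The gripper opens to 85 mm and grips with 20 to 120 N. Pads are 22 mm wide; open, the fingers measure 114 mm over their backs; the gripper's body (76 mm by 85 mm) begins 54 mm behind the grasp point. The pads swing forward as they close: fully open they stand 13 mm farther back than shut.
Start: joints at [-1.491, 0.245, 1.558, -0, 1.339, -0.174], TCP at [0.163, -0.629, 0.256] pointing down, gripper open.
Joint ranges: [-3.13, 3.13], [-1.02, 2.26], [0.13, 2.54], [-0.95, 4.09], [0.21, 2.88], [-2.74, 2.74]. Speed limits (rad/s): [2.57, 2.57, 3.14, 3.14, 3.14, 3.14].

### API

Orientations are given as a rotation vector (axis times angle).
In Python, from rig import r, effector, kinematics, eyes gives the robot as it stands. The module is installed in compiled form; this text tells all that it offers. Calls block until the motion is done:
- r.move_to(position, orientation): joint-space move of the TCP to a pose.
- r.move_straight(position, ori=None, rate=0.15, guard=None): straight line of the TCP; ori=None keeps the orientation; rate is the mean speed in m/s. With guard (N) it stops when the force on the tool has changed by that much, and returns True; else False.
- r.move_joints(angles): joint-space move.
- effector.command_gripper(opening, newtons=None): finger opening in m; newtons is the grip in N (None keeps the last); returns when the fingers have stopped.
- r.hold(seconds).
- kinematics.ik(position, orientation): joint angles nearest the present ones, or None.
- r.get_obs(): the state.
- eyes.camera(name): name is "side" or "top" or "wrist"; returns the picture (420x560x3 uint8, red, green, blue); there is no depth.
- eyes.camera_params(name): a dict with "camera_matrix" (3x3 intrinsics, pixels), "extrinsics" (4x4, takes a point from camera to world coordinates); the wrist camera has in their place "hand_eye" (4x4, takes a point from camera to tool coordinates, whose origin is the TCP and whose axes are the flange's). Camera axes: x right, y up, looking along -z (the intrinsics and any distortion apply to the point x, -y, -z); pixel columns grow to the right and rows downward; lengths in m; the calibration is good to about 2 mm. A picture is of the moment at which its call begins: read the wrist's pose just before it. camera_params takes no time and is no camera call.
A pose or a line that the arm cannot do raises r.PlanningError and nothing moves.
- r.sign_off(): hands the job in; it is judged then, once.
The state is a dict: "time_s": time; "q": joint angles; "joint_velocities": joint speeds; "joint_torque": joint torques, N m; "position": TCP position; "tool_rot": TCP orientation; "ft_force": force on the tool from outside, world axes, zero at the start; "torque": the same for the moment, N m; "grip_width": finger opening in m; "finger_force": force on a finger pad.
Only numpy, scipy, OpenCV 4.12 (cv2) and the standard library are available. Lean on these libraries where they do the work, as an engineer would, in place of code of your own. Each camera call takes 0.05 s, during which the arm holds its last target. There are 200 camera calls.

## Working session

There is one attempt and no reset: what is moved stays moved. The work goes in short steps, each a Python script; the robot and the scene stay as the last script left them, time stands still between calls to the robot, and variables do not carry over. Pictures are saved under pics/ and viewed, at most 10 in all, crops included, and the job is handed in when it is done.

```bash
mkdir -p pics
python3 - <<'E'
from rig import r, effector, kinematics, eyes
import cv2
for n in("top","side"):
    im=eyes.camera(n); cv2.imwrite(f"pics/{n}0.png",cv2.resize(im[:,:,::-1],(800,600),interpolation=cv2.INTER_CUBIC))
    p=eyes.camera_params(n); print(n,{k:(v.round(4).tolist() if hasattr(v,'round') else v) for k,v in p.items()})
print(eyes.camera_params("wrist")); o=r.get_obs(); print(o['time_s'],o['tool_rot'],r.tcp_to_tips)
E
```

```text
top {'camera_matrix': [[389.8775, 0.0, 280.1871], [0.0, 389.8775, 208.6589], [0.0, 0.0, 1.0]], 'extrinsics': [[0.0078, 0.984, -0.178, 0.4567], [-0.9997, 0.0036, -0.024, -0.0148], [-0.023, 0.1781, 0.9837, 0.9748], [0.0, 0.0, 0.0, 1.0]]}
side {'camera_matrix': [[457.7205, 0.0, 277.6008], [0.0, 457.7205, 212.1243], [0.0, 0.0, 1.0]], 'extrinsics': [[-0.9275, 0.2285, -0.2959, 0.259], [-0.3736, -0.5339, 0.7585, 0.9019], [0.0153, 0.8141, 0.5806, 0.7423], [0.0, 0.0, 0.0, 1.0]]}
{'camera_matrix': array([[370.44559473,   0.        , 287.32958642],
       [  0.        , 370.44559473, 205.89716012],
       [  0.        ,   0.        ,   1.        ]]), 'hand_eye': array([[-4.40683537e-04,  9.46692324e-01,  3.22138867e-01,
         8.36033879e-02],
       [ 9.99999902e-01,  4.02222058e-04,  1.85953840e-04,
         1.32523089e-04],
       [ 4.64697147e-05,  3.22138917e-01, -9.46692408e-01,
        -1.16962779e-01],
       [ 0.00000000e+00,  0.00000000e+00,  0.00000000e+00,
         1.00000000e+00]])}
0.1 [-3.11461741e+00 -3.97382963e-01 -1.41268213e-04] 0.025
```

View pics/top0.png

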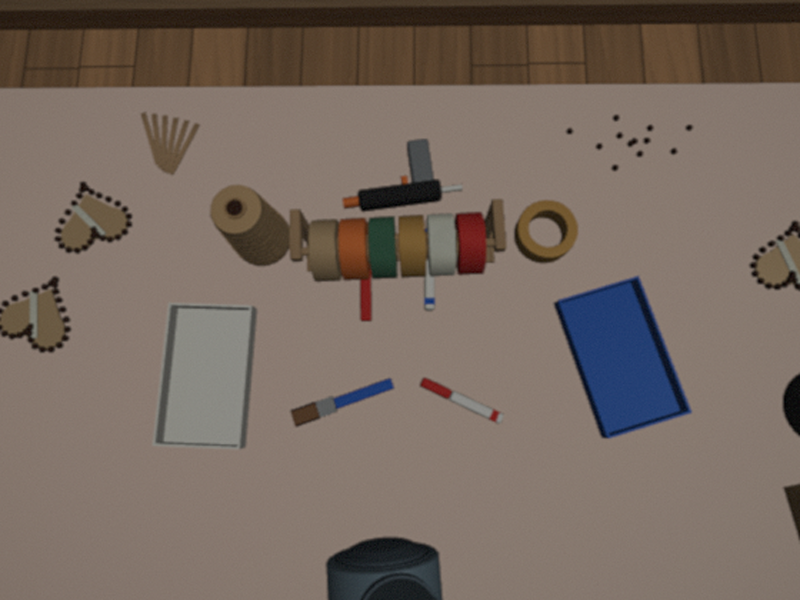

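View pics/side0.png

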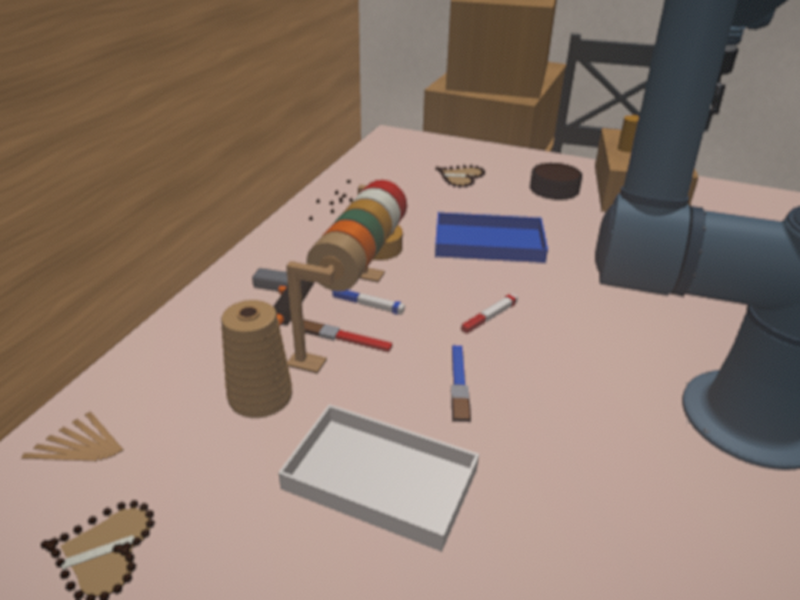

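Top view (800×600 px): the blue brush runs from (293,418) to (392,383) and the red pen from (422,381) to (501,418). The red brush's handle sticks out at (365,320) and the blue pen's butt at (430,308), both under the rolls. The white tray is on the left and the blue tray on the right. In the side view, the butts of both hidden items face the robot.

```bash
cat > h.py <<'E'
from rig import r, effector, kinematics, eyes
import numpy as np, cv2
from scipy.spatial.transform import Rotation as R
def ray(n,u,v,z,s=1.0):
    p=eyes.camera_params(n);K=p['camera_matrix'];T=p['extrinsics']
    d=T[:3,:3]@np.array([(u*s-K[0,2])/K[0,0],-(v*s-K[1,2])/K[1,1],-1]);c=T[:3,3]
    return (c+d*(z-c[2])/d[2])
def proj(n,P):
    p=eyes.camera_params(n);K=p['camera_matrix'];T=p['extrinsics']
    q=T[:3,:3].T@(np.array(P)-T[:3,3]); return K[0,0]*q[0]/-q[2]+K[0,2], K[1,1]*-q[1]/-q[2]+K[1,2]
E
python3 - <<'E'
from h import *
im=eyes.camera("top")[:,:,::-1]
a=im[175:305,195:365]; cv2.imwrite("pics/topc.png",cv2.resize(a,None,fx=4.6,fy=4.6,interpolation=cv2.INTER_CUBIC))
im=eyes.camera("side")[:,:,::-1]
a=im[180:300,180:370]; cv2.imwrite("pics/sidec.png",cv2.resize(a,None,fx=4.2,fy=4.2,interpolation=cv2.INTER_CUBIC))
s=.7
for n,u,v,z in [("white TL",169,304,.035),("white TR",256,306,.035),("white BR",242,448,.035),("white BL",155,446,.035),
 ("blue TL",556,302,.035),("blue TR",638,278,.035),("blue BR",690,411,.035),("blue BL",605,437,.035),
 ("foot/post Ltop",296,212,.2),("post R top",498,203,.2)]:
    print(n,ray("top",u,v,z,s).round(3))
E
```

```text
white TL [0.615 0.408 0.035]
white TR [0.612 0.256 0.035]
white BR [0.375 0.267 0.035]
white BL [0.377 0.412 0.035]
blue TL [ 0.621 -0.257  0.035]
blue TR [ 0.663 -0.398  0.035]
blue BR [ 0.441 -0.467  0.035]
blue BL [ 0.398 -0.327  0.035]
foot/post Ltop [0.724 0.157 0.2  ]
post R top [ 0.738 -0.137  0.2  ]
```

View pics/topc.png

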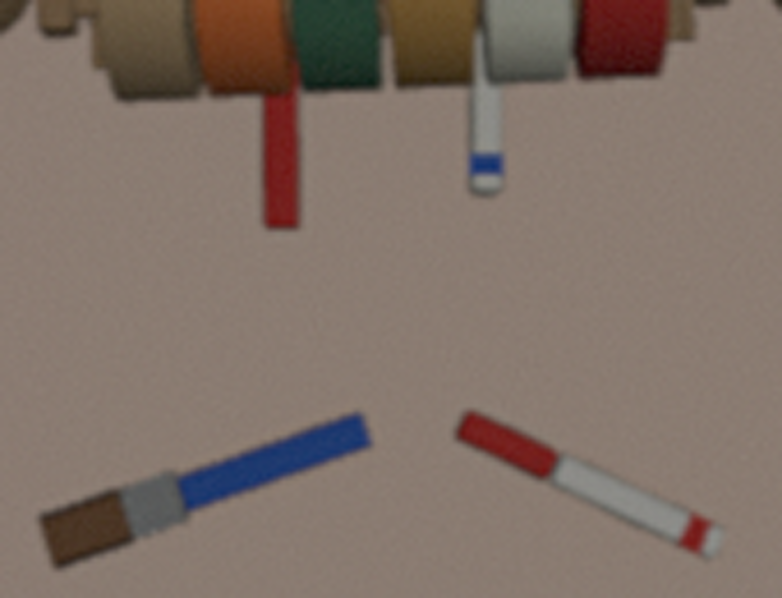

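View pics/sidec.png

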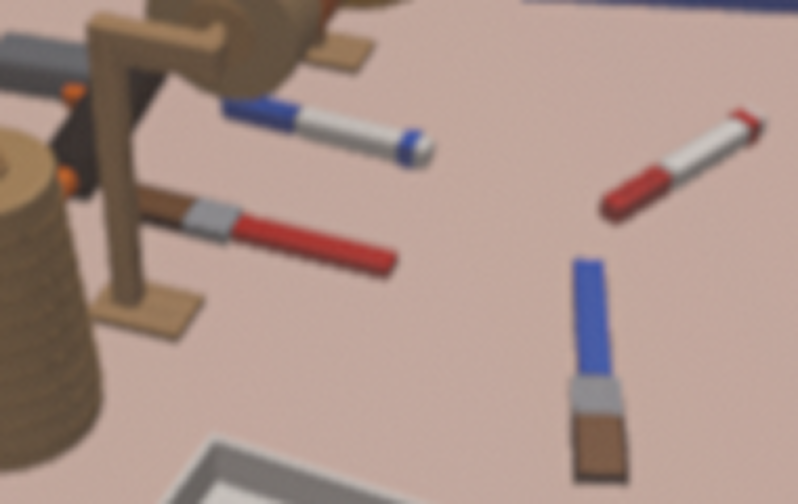

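Run:
```python
from h import *
def T(u,v,z): return ray("top",u/4.6+195,v/4.6+175,z)
def S(u,v,z): return ray("side",u/4.2+180,v/4.2+180,z)
for n,f,u,v,z in [("redbrush butt",T,282,226,.012),("redbrush nearroll",T,281,97,.012),("rb butt S",S,391,258,.012),("rb joint S",S,237,227,.012),("rb tip~ S",S,138,194,.006),
("penblue butt",T,486,186,.018),("penblue roll",T,487,85,.018),("pb butt S",S,428,143,.018),("pb cap joint S",S,297,118,.018),("pb tip S",S,225,102,.018),
("bb butt",T,365,428,.012),("bb joint",T,183,492,.012),("bb tip",T,48,542,.010),("bb butt S",S,588,260,.012),("bb tip S",S,600,477,.01),
("pr cap",T,466,424,.018),("pr butt",T,714,540,.018),("pr cap S",S,612,205,.018),("pr butt S",S,752,120,.018)]:
    print(n,f(u,v,z).round(3)[:2])
# stand: rod mid from rolls in side/top: predict
for c in [(0.755,0.01,0.04),(0.74,0.01,.04),(0.70,0.01,.04)]:
    x,y,th=c
    for P in [(55,148,200),(55,-148,200),(0,125,235),(0,-125,235)]:
        a=np.array(P)/1e3; w=np.r_[x+a[0]*np.cos(th)-a[1]*np.sin(th),y+a[0]*np.sin(th)+a[1]*np.cos(th),a[2]]
        print(c,P,(np.array(proj("top",w))/.7).round(0),(np.array(proj("side",w))/.7).round(0))
print("foot",S(203,300,.008),S(178,338,.008),S(95,312,.008))
```

```text
redbrush butt [0.591 0.068]
redbrush nearroll [0.663 0.07 ]
rb butt S [0.594 0.07 ]
rb joint S [0.692 0.079]
rb tip~ S [0.768 0.067]
penblue butt [ 0.613 -0.042]
penblue roll [ 0.669 -0.043]
pb butt S [ 0.614 -0.041]
pb cap joint S [ 0.704 -0.033]
pb tip S [ 0.755 -0.031]
bb butt [0.483 0.022]
bb joint [0.449 0.118]
bb tip [0.423 0.189]
bb butt S [0.485 0.026]
bb tip S [0.424 0.193]
pr cap [ 0.486 -0.032]
pr butt [ 0.427 -0.161]
pr cap S [ 0.485 -0.024]
pr butt S [ 0.427 -0.149]
(0.755, 0.01, 0.04) (55, 148, 200) [296. 161.] [248. 253.]
(0.755, 0.01, 0.04) (55, -148, 200) [496. 153.] [326. 179.]
(0.755, 0.01, 0.04) (0, 125, 235) [308. 186.] [284. 233.]
(0.755, 0.01, 0.04) (0, -125, 235) [486. 179.] [347. 171.]
(0.74, 0.01, 0.04) (55, 148, 200) [296. 170.] [256. 255.]
(0.74, 0.01, 0.04) (55, -148, 200) [496. 162.] [333. 181.]
(0.74, 0.01, 0.04) (0, 125, 235) [307. 196.] [292. 235.]
(0.74, 0.01, 0.04) (0, -125, 235) [486. 189.] [354. 173.]
(0.7, 0.01, 0.04) (55, 148, 200) [295. 196.] [278. 260.]
(0.7, 0.01, 0.04) (55, -148, 200) [497. 188.] [352. 184.]
(0.7, 0.01, 0.04) (0, 125, 235) [306. 224.] [315. 241.]
(0.7, 0.01, 0.04) (0, -125, 235) [486. 217.] [374. 177.]
foot [0.68258673 0.14459765 0.008     ] [0.68055158 0.17998664 0.008     ] [0.73531325 0.17857604 0.008     ]
```

```bash
cat >> h.py <<'E'
def down(yaw):
    x=np.array([np.cos(yaw),np.sin(yaw),0]);z=np.array([0,0,-1.]);return R.from_matrix(np.c_[x,np.cross(z,x),z]).as_rotvec()
def tilt(t,a,back=True):
    s=-1 if back else 1; u=np.array([np.cos(a),np.sin(a),0]);k=np.array([0,0,1.])
    z=np.sin(t)*u-np.cos(t)*k; x=s*(np.cos(t)*u+np.sin(t)*k); return R.from_matrix(np.c_[x,np.cross(z,x),z]).as_rotvec()
def best(p,yaw):
    q0=r.get_obs()['q'];c=[(np.abs(q-q0).max(),i) for i in(0,1) if (q:=kinematics.ik(p,down(yaw+i*np.pi))) is not None]
    return down(yaw+min(c)[1]*np.pi)
def stat(s=""):
    o=r.get_obs();print(s,"t",round(o['time_s'],2),o['position'].round(4),"w",round(o['grip_width'],4),"ff",np.round(o['finger_force'],1),"F",np.round(o['ft_force'],1))
WH=(np.array([.495,.336]),-.03); BL=(np.array([.531,-.362]),.303)
def pick(xy,yaw,z,op=.06):
    xy=np.array(xy);ori=best([*xy,.12],yaw)
    effector.command_gripper(op,50)
    r.move_to(np.r_[xy,.12],ori); r.move_straight(np.r_[xy,z],rate=.2,guard=15)
    effector.command_gripper(0,50); stat("grip"); r.move_straight(np.r_[xy,.13],rate=.25); stat("lift")
def place(tray,off,along,z,op=.036):
    c,a=tray; d=np.array([np.cos(a),np.sin(a)]);n=np.array([-d[1],d[0]]);xy=c+n*off+d*along
    ori=best([*xy,.13],a); r.move_to(np.r_[xy,.13],ori)
    r.move_straight(np.r_[xy,z],rate=.2,guard=10); stat("down"); effector.command_gripper(op); r.move_straight(np.r_[xy,.13],rate=.3); stat("placed")
E
python3 - <<'E'
from h import *
for t in(.52,.61):
  for b in(True,False):
    for x,y in((.603,.069),(.44,.069),(.625,-.042),(.47,-.042),(.55,.069)):
        q=kinematics.ik([x,y,.0285],tilt(t,.02,b)); print(t,b,x,None if q is None else np.round(q,2))
d=np.array([-.341,.94]);c=np.array([.454,.1075])
pick(c-.007*d,np.arctan2(d[1],d[0]),.026)
E
```

```text
0.52 True 0.603 [-0.09  0.3   2.05  0.21  0.28 -1.87]
0.52 True 0.44 [-0.14 -0.05  2.45  0.35  0.24 -2.05]
0.52 True 0.625 [-0.31  0.33  2.01  0.49  0.34 -2.33]
0.52 True 0.47 [-0.44  0.02  2.39  0.72  0.34 -2.67]
0.52 True 0.55 [-0.11  0.2   2.18  0.25  0.25 -1.93]
0.52 False 0.603 [-0.09  0.3   2.05  0.21  0.28  1.27]
0.52 False 0.44 [-0.14 -0.05  2.45  0.35  0.24  1.09]
0.52 False 0.625 [-0.31  0.33  2.01  0.49  0.34  0.82]
0.52 False 0.47 [-0.44  0.02  2.39  0.72  0.34  0.47]
0.52 False 0.55 [-0.11  0.2   2.18  0.25  0.25  1.21]
0.61 True 0.603 None
0.61 True 0.44 None
0.61 True 0.625 [-0.32  0.33  2.05  0.81  0.27 -2.64]
0.61 True 0.47 None
0.61 True 0.55 None
0.61 False 0.603 None
0.61 False 0.44 None
0.61 False 0.625 [-0.32  0.33  2.05  0.81  0.27  0.5 ]
0.61 False 0.47 [-0.47  0.01  2.43  1.08  0.31  0.1 ]
0.61 False 0.55 None
grip t 4.44 [0.4576 0.1009 0.0274] w 0.019 ff 49.8 F [-0.6  0.1  5.7]
lift t 5.01 [0.4558 0.1009 0.1293] w 0.0184 ff 48.9 F [-0.6 -1.  -1.6]
```

Run:
```python
from h import *
place(BL,-31,0,.032) if 0 else place(BL,-.031,0,.032)
pick([.4565,-.093],np.arctan2(.129,.059),.029)
place(WH,.031,0,.035)
cv2.imwrite("pics/top1.png",cv2.resize(eyes.camera("top")[:,:,::-1],(800,600),interpolation=cv2.INTER_CUBIC))
for t in(.38,.44):
    for x,y in((.603,.069),(.44,.069),(.625,-.042),(.47,-.042)):
      for P in ([x,y,.0285],[x-.04,y,.11]):
        q=kinematics.ik(P,tilt(t,.02)); print(t,P,None if q is None else np.round(q,2))
```

```text
down t 7.34 [ 0.539  -0.3893  0.0304] w 0.0184 ff 51.7 F [-2.   0.7  5.8]
placed t 8.14 [ 0.5408 -0.3921  0.1317] w 0.036 ff 0.0 F [0.4 0.1 0.3]
grip t 10.75 [ 0.4576 -0.0935  0.0303] w 0.0166 ff 50.9 F [-0.5 -0.2  6.7]
lift t 11.3 [ 0.4563 -0.0929  0.13  ] w 0.0166 ff 50.0 F [-0.4 -0.2 -0.6]
down t 13.49 [0.4944 0.365  0.033 ] w 0.0163 ff 52.6 F [-0.5  0.3  0.1]
placed t 14.29 [0.4965 0.3673 0.1317] w 0.0359 ff 0.0 F [-0.6 -0.8 -0.4]
0.38 [0.603, 0.069, 0.0285] [-0.09  0.32  1.98  0.09  0.46 -1.75]
0.38 [0.563, 0.069, 0.11] [-0.1   0.08  2.08  0.07  0.61 -1.74]
0.38 [0.44, 0.069, 0.0285] [-0.13 -0.02  2.38  0.14  0.4  -1.84]
0.38 [0.4, 0.069, 0.11] [-0.15 -0.39  2.48  0.1   0.68 -1.8 ]
0.38 [0.625, -0.042, 0.0285] [-0.29  0.36  1.94  0.24  0.5  -2.07]
0.38 [0.585, -0.042, 0.11] [-0.31  0.12  2.03  0.2   0.64 -2.05]
0.38 [0.47, -0.042, 0.0285] [-0.41  0.04  2.32  0.36  0.45 -2.3 ]
0.38 [0.43, -0.042, 0.11] [-0.46 -0.3   2.41  0.27  0.7  -2.22]
0.44 [0.603, 0.069, 0.0285] [-0.09  0.31  2.02  0.13  0.38 -1.79]
0.44 [0.563, 0.069, 0.11] [-0.1   0.06  2.11  0.1   0.54 -1.76]
0.44 [0.44, 0.069, 0.0285] [-0.14 -0.03  2.41  0.2   0.33 -1.9 ]
0.44 [0.4, 0.069, 0.11] [-0.15 -0.43  2.51  0.13  0.62 -1.83]
0.44 [0.625, -0.042, 0.0285] [-0.3   0.35  1.97  0.33  0.43 -2.16]
0.44 [0.585, -0.042, 0.11] [-0.32  0.1   2.06  0.27  0.57 -2.11]
0.44 [0.47, -0.042, 0.0285] [-0.42  0.03  2.35  0.49  0.4  -2.43]
0.44 [0.43, -0.042, 0.11] [-0.47 -0.33  2.45  0.34  0.66 -2.3 ]
```

View pics/top1.png

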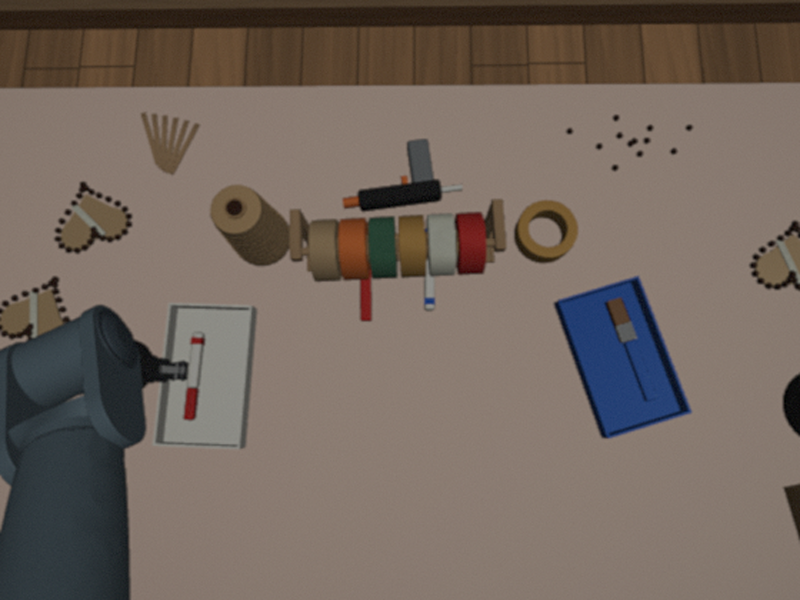

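Both free items are inside their trays: the pen at (195,375) and the brush at (635,350). Next I'll pull out the red brush with the tool tilted.

```bash
cat >> h.py <<'E'
def pull(x,y,z,dist,a=.02,t=.44):
    ori=tilt(t,a); zt=np.array([np.sin(t)*np.cos(a),np.sin(t)*np.sin(a),-np.cos(t)]); p=np.array([x,y,z])
    effector.command_gripper(.06,50); r.move_to(p-.1*zt,ori); r.move_straight(p,rate=.12,guard=10); stat("in")
    effector.command_gripper(0,50); stat("grip")
    e=p-dist*np.array([np.cos(a),np.sin(a),0]); r.move_straight(e,rate=.12); stat("out")
    effector.command_gripper(.06); r.move_straight(e-.09*zt*np.array([.3,.3,1]),rate=.25); stat("up")
E
python3 - <<'E'
from h import *
pull(.604,.069,.030,.163)
cv2.imwrite("pics/top2.png",cv2.resize(eyes.camera("top")[:,:,::-1],(800,600),interpolation=cv2.INTER_CUBIC))
E
```

```text
in t 16.86 [0.6043 0.0692 0.0305] w 0.06 ff 0.0 F [-0.1  0.1 -0.1]
grip t 17.31 [0.6044 0.069  0.0308] w 0.018 ff 49.1 F [-3.2  0.6  5.4]
out t 18.82 [0.4417 0.0656 0.0307] w 0.0181 ff 50.8 F [-6.8 -1.3 16.7]
up t 19.77 [0.4298 0.0655 0.1122] w 0.0599 ff 0.0 F [-0.1  0.5 -0.5]
```

View pics/top2.png

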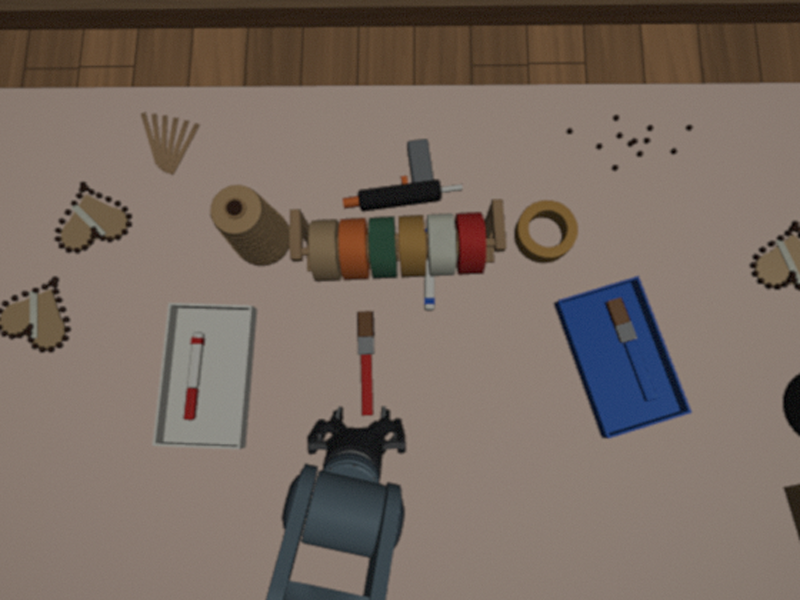

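The red brush is clear, with its tip at (365,312) and butt at (367,414). I'll regrasp and place it, then pull the pen.

Run:
```python
from h import *
b=ray("top",367,413,.012,.7)[:2];t=ray("top",365.5,313,.01,.7)[:2];d=(t-b)/np.linalg.norm(t-b);print(b,t,np.linalg.norm(t-b))
pick((b+t)/2-.007*d,np.arctan2(d[1],d[0]),.028)
place(BL,.031,0,.033)
pull(.626,-.042,.031,.155)
cv2.imwrite("pics/top3.png",cv2.resize(eyes.camera("top")[:,:,::-1],(800,600),interpolation=cv2.INTER_CUBIC))
```

```text
[0.43256436 0.06353114] [0.60439277 0.06949877] 0.17193201112262416
grip t 21.66 [0.5126 0.0662 0.0295] w 0.0183 ff 49.5 F [-1.7 -0.7  6.2]
lift t 22.22 [0.5112 0.0663 0.1299] w 0.0184 ff 48.9 F [-0.3  1.  -2. ]
down t 24.2 [ 0.5203 -0.3299  0.0316] w 0.0181 ff 53.8 F [ 0.5 -1.   0.1]
placed t 24.99 [ 0.5223 -0.3329  0.1318] w 0.036 ff 0.0 F [ 0.5  0.6 -1.3]
in t 27.48 [ 0.6263 -0.0423  0.0316] w 0.0602 ff 0.0 F [ 0.  -1.  -0.2]
grip t 27.93 [ 0.6264 -0.0421  0.0318] w 0.0165 ff 49.6 F [-3.7 -0.1  5.7]
out t 29.38 [ 0.4714 -0.0455  0.0317] w 0.0168 ff 51.4 F [-8.8 -1.8 17.9]
up t 30.34 [ 0.4599 -0.0455  0.1133] w 0.06 ff 0.0 F [-0.7 -0.1  0.2]
```

View pics/top3.png

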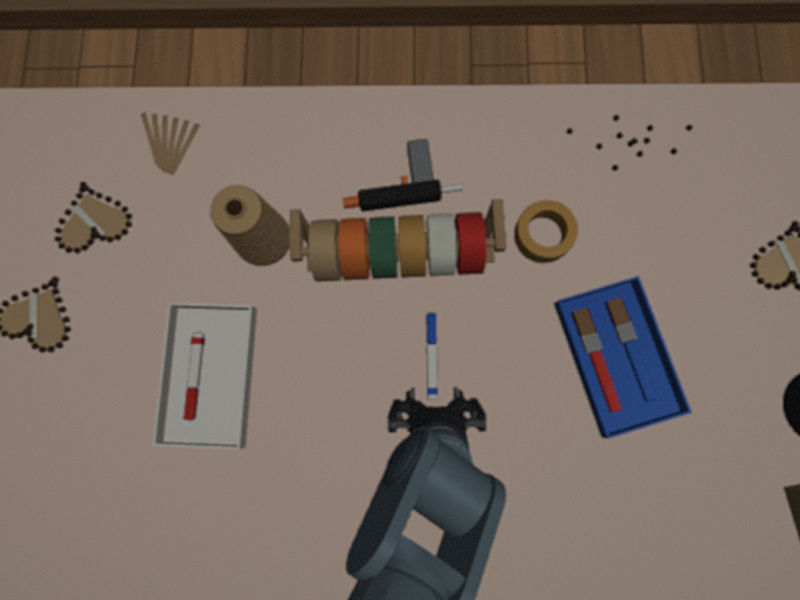

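Both brushes are in the blue tray. The blue pen is out, running from (431,314) to (432,397).

Run:
```python
from h import *
b=ray("top",432.5,396,.018,.7)[:2];t=ray("top",431.5,314,.018,.7)[:2];d=t-b
pick((b+t)/2,np.arctan2(d[1],d[0]),.030)
place(WH,-.031,0,.036)
r.move_to([.45,.0,.3],best([.45,0,.3],0)); r.hold(.3)
a=eyes.camera("top")[:,:,::-1][130:330,95:500]
cv2.imwrite("pics/top4.png",cv2.resize(a,(800,395),interpolation=cv2.INTER_CUBIC)); stat()
```

```text
grip t 32.18 [ 0.5329 -0.0469  0.0314] w 0.0163 ff 51.3 F [-0.4  0.6  5.9]
lift t 32.73 [ 0.5317 -0.0465  0.1301] w 0.0166 ff 50.5 F [ 0.1 -0.1 -1.2]
down t 34.57 [0.4929 0.3033 0.0336] w 0.0163 ff 54.4 F [-1.4 -0.4  3.4]
placed t 35.37 [0.4949 0.3049 0.1312] w 0.0362 ff 0.0 F [ 0.3 -0.8  1. ]
 t 37.04 [4.501e-01 4.000e-04 2.998e-01] w 0.0363 ff 0.0 F [-0.5 -0.1  0.1]
```

View pics/top4.png

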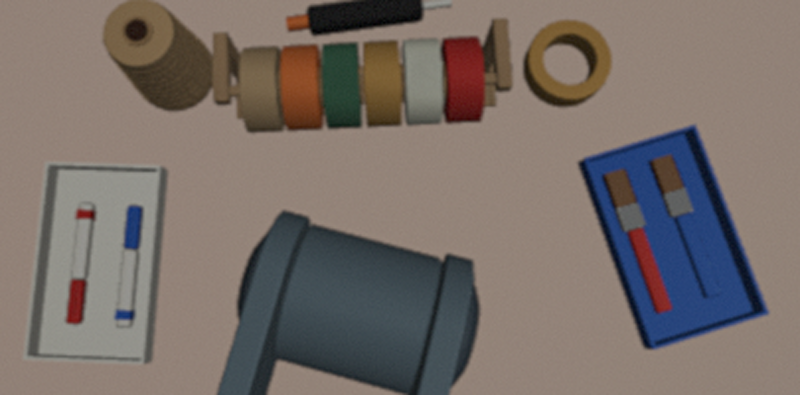

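Both pens, at (80,262) and (130,265), lie flat inside the white tray. Both brushes, at (637,240) and (685,225), lie flat inside the blue tray, and the bystanders haven't moved.

```bash
python3 -c "
from rig import r
print(r.sign_off())"
```

```text
the job is handed in; nothing more can be done
None
```

The job is handed in at about 37 s: both brushes lie inside the blue tray and both pens inside the white tray, and the last top picture shows the stand, twine and wire coil where they were, and the glue gun too as far as that crop shows it.

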